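# Clamp the yoke of the bench transformer

### The job

On the bench transformer, push the loose blue iron yoke along the top of the core until it is fully home against the yellow end stop, and only then push the red clamp lever over past its dead point until it snaps into lock with the clamp foot pressing on the yoke. Just push: the yoke must not be lifted, and the other things on the bench stay where they are.

Things in the scene. Friction and masses are not known exactly. Their poses are not given: they have to be found in the camera images.
- transformer: bench transformer, fixed: U-shaped iron core with two coils on a dark base plate 20 mm thick (x -52 to 112, y +-75 mm). Origin: on the table under the middle of the core; z up. Its limbs stand at y = +-52.5 mm, pole tops 110 mm high. Coil flanges (violet-blue) reach x = +-30, y = +-83.5 mm, 94 mm high. Brass guides at x = +-17 mm, 122 mm high, let the yoke slide along y only.
- end_stop (a point): middle of the face, turned to +y, of the yellow end stop at the transformer's x = 0, y = -70 mm; the point is 119 mm above the table, the stop's top 128 mm. The yoke's -y end must come to rest against it. Axes as the transformer's.
- yoke: loose blue iron bar, 28 x 140 x 25 mm (x, y, z), 0.6 to 0.85 kg, lying along the transformer's y on the pole tops. Origin: middle of its underside, 110 mm above the table. It starts 12 to 28 mm too far towards the transformer's +y; pushed by its +y end face towards -y it is home when it meets the end stop, its middle then at the transformer's y = 0. Sliding takes about 3 to 8 N.
- yoke_end (a point): centre of the yoke's +y end face, the face to push; 122.5 mm above the table.
- lever_pivot (a point): hinge axis of the clamp lever, at x = 80.5 mm, y = 0, 167 mm above the table, on a grey post (x 45 to 89, y +-15 mm). The hinge runs along the transformer's y; the point's axes are the transformer's. A steel hold-down arm, hinged at x = 52 mm, reaches to -x over the yoke; at the start it stands raised, its tip up to about 225 mm above the table.
- lever_grip (a point): point on the middle line of the red grip of the clamp lever, 80 mm from the hinge axis. The grip is a round bar 18 mm thick, from 45 to 105 mm from the hinge; between hinge and grip the lever is a flat steel bar.
- clamp_lever (a joint): lever angle, rad. 0: open, nearly upright, leaning 0.05 rad to the transformer's +x; grows as it swings to +x and down; 1.4: its stop, nearly level, locked. Starts at 0 to 0.1 and stays where left (friction 0.08 N m). With the yoke below, the foot meets it at about 0.85 and the lever resists, up to 5 N at the grip; dead point 1.15; from about 1.2 it snaps by itself to 1.4 and stays.
- clamp_foot: black rubber foot, 20 mm across, on a sprung spindle at the tip of the hold-down arm. Origin: on the spindle, 30 mm above the foot's underside. It comes down on the middle of the yoke's top as the lever swings over, and presses with about 10 N when locked.
- spare_coil: spare coil, red-brown winding on a violet-blue bobbin, 60 x 62 x 46 mm. Bystander, to be left alone. Origin: middle of its underside
- bar_magnet: bar magnet lying flat, half red half green, 80 x 20 x 12 mm. Bystander, to be left alone. Origin: middle of its underside
- compass: round brass compass, 48 mm across, 11 mm high. Bystander, to be left alone. Origin: middle of its underside
- multimeter: yellow hand multimeter lying flat, 150 x 78 x 34 mm. Bystander, to be left alone. Origin: middle of its underside
- screwdriver: screwdriver lying flat. Bystander, to be left alone. Origin: on its axis along the handle, as it lies
- screw_jar: clear jar, 60 mm across, 75 mm high. Bystander, to be left alone. Origin: middle of its underside
- mug: white mug, 80 mm across, 90 mm high. Bystander, to be left alone. Origin: middle of its underside
Things that resemble listed ones, but are neither listed nor needed, are in the scene too. What is shaped like the yoke but white is not meant.

How it is judged:
By the outcome, as a careful person would: the job done as asked, in the order asked, and still so for the second after the job is handed in, with the robot touching nothing.
It also fails if it takes over 51 s, if anything falls off the work surface, if the arm or the gripper's body presses on something with over 40 N, if the wrist force passes 120 N, or if a joint passes its speed limit or range.

### The arm

A 6-joint arm with a two-finger parallel gripper is mounted at the origin on the work surface. World frame = base frame: x ahead of the robot, y to its left, z up, the work surface at z = 0. Lengths are in m, angles in rad, forces in N, time in s.
With the tool pointing down it reaches from about 0.3 to 0.825 m from the base axis. Payload 5.4 kg.
Tool frame: the origin (TCP) lies between the finger pads; the fingertips stand 8 mm ahead of it and the grasp point (between the pads) lies 11 mm behind it; z points along the fingers, y is the line along which they close (so a half turn about z gives the same grasp; the last joint's range is limited). The gripper opens to 92 mm and grips with 3 to 60 N. Pads are 20 mm wide; open, the fingers measure 128 mm over their backs; the gripper's body (75 mm by 189 mm) begins 69 mm behind the grasp point.
Start: joints at [-1.496, 0.158, 1.597, -0, 1.386, -0.21], TCP at [0.162, -0.552, 0.223] pointing down, gripper open.
Joint ranges: [-2.91, 2.91], [-0.94, 2.29], [0.18, 2.7], [-1.29, 4.43], [0.17, 2.64], [-3, 3]. Speed limits (rad/s): [2.57, 2.57, 3.14, 3.14, 3.14, 3.14].

### API

Orientations are given as a rotation vector (axis times angle).
In Python, from station import sense, camera, camera_params, finish_job gives the robot as it stands.
- The arm moves only by the tool jog_arm, never from a script. Its arguments are lists of equal length, an entry for each row: "grip": the opening, from 0 (shut) to 1 (fully open); "slide": the shift along the tool's x, y, z in mm, a list of three; "dr": the turn, a rotation vector about the tool's x, y, z in degrees, a list of three. A call has 1 to 5 rows; each row shifts and turns the commanded pose from where the row before left it, along the tool's axes as they then stand; what a row does not reach is not made up. A row lasts 1/8 s, in which the tool goes at most 62.5 mm and 10.7 degrees, less where a joint would pass 70% of its speed; a pose out of reach is approached as far as the arm can. A call with a gripper value outside its range is refused whole. The fingers move at their own pace and stop on an object; "grip_force" is the grip in N (left out, the last holds). Time passes only in rows, so rows that do not move let the fingers close. It gives the time, the measured TCP pose, the force, the opening and the grip force at its end, in the units of the state.
- sense(): the state, without advancing time (a new reading comes with each control period).
- camera(name): name is "scene" or "top" or "wrist"; returns the picture (384x512x3 uint8, red, green, blue); there is no depth.
- camera_params(name): a dict with "vfov" (degrees; the focal length in pixels is half the picture's height over the tangent of half this angle, whatever the lens; pixels are square), "cx", "cy" (the principal point, pixels), "eye" and "orientation" of the camera in the world. Camera axes: x right, y up, looking along -z (the intrinsics and any distortion apply to the point x, -y, -z); pixel columns grow to the right and rows downward; lengths in m; the calibration is good to about 2 mm. A picture is of the moment at which its call begins: read the wrist's pose just before it. camera_params takes no time and is no camera call; for the wrist camera it gives the pose at the moment of the call.
- finish_job(): hands the job in; it is judged then, once.
The state is a dict: "time": time; "joints": joint angles; "dq": joint speeds; "joint_efforts": joint torques, N m; "ee_pos": TCP position; "orientation": TCP orientation; "contact_force": force on the tool from outside, world axes, zero at the start; "torque": the same for the moment, N m; "width": finger opening in m; "grip_force": force on a finger pad.
Only numpy, scipy, OpenCV 4.12 (cv2) and the standard library are available. Lean on these libraries where they do the work, as an engineer would, in place of code of your own. Each camera call takes 0.05 s, during which the arm holds its last target. There are 200 camera calls.

## Working session

There is one attempt and no reset: what is moved stays moved. The work goes in short steps, Python scripts to look and compute and a tool call to move; the robot and the scene stay as the last step left them, time stands still between calls to the robot, and variables do not carry over. Pictures are saved under pics/ and viewed, at most 10 in all, crops included, and the job is handed in when it is done.

Besides the shell and the picture viewer there is one more tool, called after ">>>" as a command line: name --argument value ..., lists and objects as JSON in quotes. jog_arm: Moves the arm, as the interface text tells. Its arguments: {"type":"object","properties":{"grip":{"type":"array"},"slide":{"type":"array"},"dr":{"type":"array"},"grip_force":{"type":"number"}},"required":["grip","slide","dr"]}

```bash
mkdir -p pics; ls
python3 - <<'E'
from station import *
import cv2,numpy as np
s=sense();print({k:np.round(v,3).tolist() for k,v in s.items()})
ims=[]
for n in("scene","top"):
    p=camera_params(n);print(n,p)
    im=camera(n)[:,:,::-1];cv2.imwrite(f"pics/{n}0.png",im);cv2.imwrite(f"pics/{n}0b.png",cv2.resize(im,(800,600),interpolation=cv2.INTER_CUBIC))
E
```

```text
pics
{'time': 0.0, 'joints': [-1.496, 0.159, 1.598, 0.0, 1.386, -0.21], 'dq': [-0.001, 0.0, -0.001, -0.001, -0.0, -0.002], 'joint_efforts': [0.001, -38.557, -32.211, 0.07, 0.038, -0.0], 'ee_pos': [0.161, -0.551, 0.222], 'orientation': [-3.108, -0.446, -0.0], 'contact_force': [0.481, -0.71, 0.058], 'torque': [-0.048, 0.028, -0.01], 'grip_force': 0.0, 'width': 0.091}
scene {'vfov': 48.4197085614596, 'cx': 254.398534673673, 'cy': 196.7509825838698, 'eye': array([ 1.33067438, -0.01816496,  0.91988585]), 'orientation': array([0.6641982 , 0.64735951, 1.46366683])}
top {'vfov': 42.809935930650475, 'cx': 254.65249001641706, 'cy': 190.01194387040698, 'eye': array([ 0.31263139, -0.00739745,  1.59407042]), 'orientation': array([ 0.08532496, -0.10064497, -1.55538407])}
```

View pics/scene0b.png

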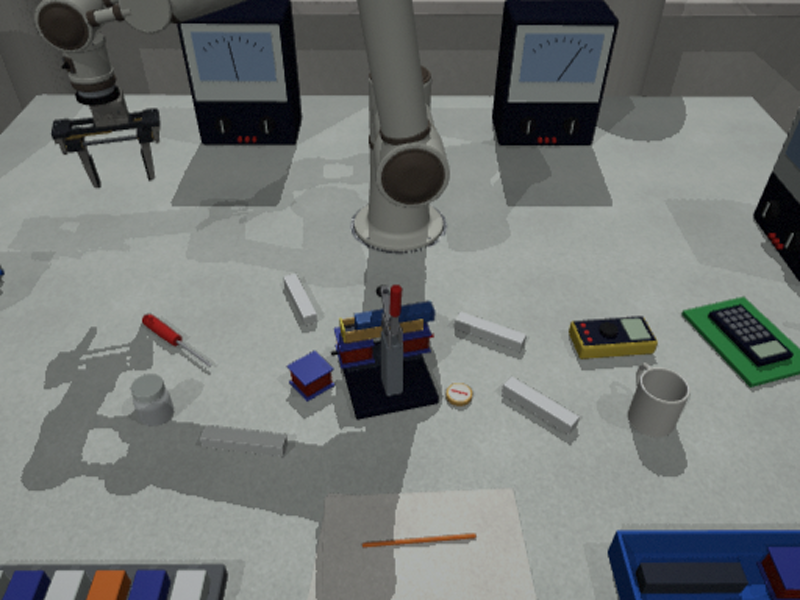

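View pics/top0b.png

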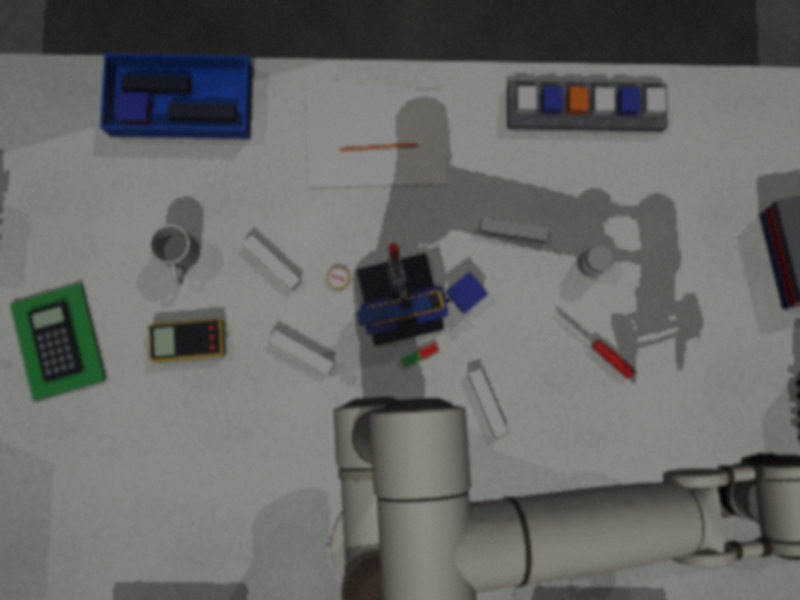

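Scene view (800x600 px): the transformer is at (390,350), its lever grip at (396,300), and the blue yoke's free end at (430,312). In the top view the yoke runs from (360,315) to about (440,300), and the yellow stop is at (445,300). Look-alikes for the yoke, in top-view pixels: white bars (272,260), (302,350), (487,400) and (514,230); dark bars in the blue tray (155,83) and (203,110); blue blocks (552,98) and (628,98). The only blue bar on the core is at (400,307), so I choose that one. For the lever, the red things are the grip (394,250), the magnet half (428,350) and the screwdriver (612,358). I choose the grip on the post.

```bash
cat > h.py <<'E'
import numpy as np,cv2
from scipy.spatial.transform import Rotation as R
from station import *
def ray(p,u,v):
    f=192/np.tan(np.radians(p["vfov"])/2)
    d=R.from_rotvec(p["orientation"]).apply([(u-p["cx"])/f,-(v-p["cy"])/f,-1]);return p["eye"],d
def onz(p,u,v,z):
    e,d=ray(p,u,v);return e+d*(z-e[2])/d[2]
def pix(p,X):
    f=192/np.tan(np.radians(p["vfov"])/2)
    c=R.from_rotvec(p["orientation"]).inv().apply(np.array(X)-p["eye"]);return p["cx"]-f*c[0]/c[2],p["cy"]+f*c[1]/c[2]
E
python3 - <<'E'
from h import *
t=cv2.imread("pics/top0.png");s=cv2.imread("pics/scene0.png")
a=cv2.resize(t[150:230,215:315],(800,640),interpolation=cv2.INTER_CUBIC)[:600]
b=cv2.resize(s[170:270,205:290],(510,600),interpolation=cv2.INTER_CUBIC)
cv2.imwrite("pics/ct.png",a);cv2.imwrite("pics/cs.png",b)
E
```

```text
(no output)
```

View pics/ct.png

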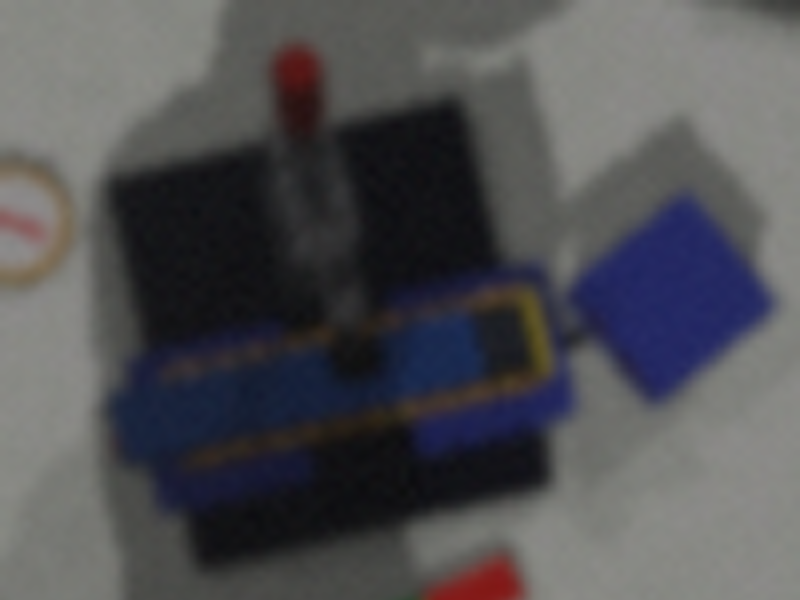

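View pics/cs.png

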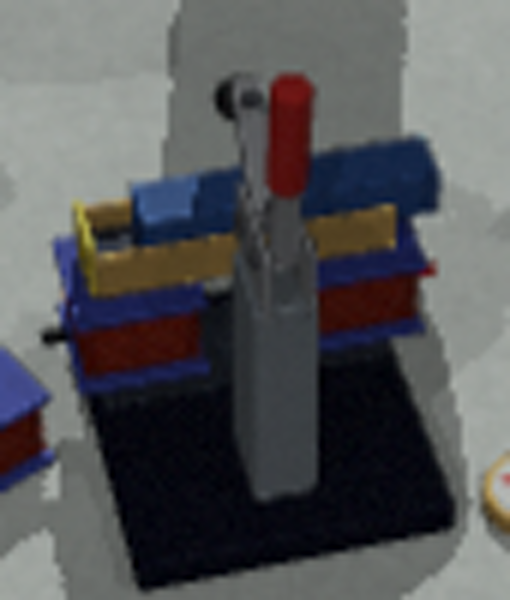

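The close crops confirm the choice. In the top crop the base plate corners are at (110,182), (460,98), (548,485) and (203,567). The blue yoke runs from its +y end at (112–135, 395–462) to its -y end near (484,346), with a gap to the yellow stop at (535,330).

Run:
```python
from h import *
p=camera_params("top");q=camera_params("scene")
c=lambda x,y:(215+x/8-.44,150+y/8-.44)
W=np.array([onz(p,*c(*k),.02)[:2] for k in [(110,182),(460,98),(548,485),(203,567)]])
L=np.array([(112,75),(112,-75),(-52,-75),(-52,75)])/1000
lc=L-L.mean(0);wc=W-W.mean(0)
yaw=np.arctan2((lc[:,0]*wc[:,1]-lc[:,1]*wc[:,0]).sum(),(lc*wc).sum())
Rz=np.array([[np.cos(yaw),-np.sin(yaw)],[np.sin(yaw),np.cos(yaw)]])
o=W.mean(0)-Rz@L.mean(0);print("yaw",np.degrees(yaw),"o",o,"res mm",(1000*(W-(L@Rz.T+o))).round(1).tolist())
loc=lambda X:(1000*Rz.T@(X[:2]-o)).round(1)
for n,k in dict(y1=(112,395),y2=(135,462),m1=(478,310),m2=(490,382)).items(): print(n,loc(onz(p,*c(*k),.135)))
for n,k in dict(s1=(525,285),s2=(550,378)).items(): print(n,loc(onz(p,*c(*k),.128)))
# scene check: base corners, yoke +y end top corners, lever top
d=lambda x,y:(205+x/6-.42,170+y/6-.42)
for n,k,z in[("b1",(140,585),.0),("b1t",(138,560),.02),("b2t",(452,510),.02),("yoke+yfront top",(438,168),.135),("yoke+y back top",(420,140),.135),("-y back",(133,188),.135),("stop top front",(95,250),.128)]: print(n,loc(onz(q,*d(*k),z)))
for n,P,k in[("grip",p,c(298,65)),("gripS",q,d(292,82))]:
  e,v=ray(P,*k);print(n,loc(onz(P,*k,.27)),loc(onz(P,*k,.25)))
```

```text
yaw 14.05024349873037 o [ 0.46794488 -0.03278284] res mm [[-1.3, -2.4], [-1.1, 1.2], [0.4, 4.2], [2.0, -2.9]]
y1 [12.8 89.5]
y2 [-13.6  86.8]
m1 [ 12.6 -51.3]
m2 [-14.9 -49.3]
s1 [ 18.5 -71.4]
s2 [-18.  -72.2]
b1 [108.9 -72.6]
b1t [110.7 -73.2]
b2t [117.4  72. ]
yoke+yfront top [13.  91.9]
yoke+y back top [-7.7 89.4]
-y back [ -7.8 -46.4]
stop top front [ 20.6 -69.9]
grip [94.5 -0.6] [98.1 -1.5]
gripS [92.7  1.4] [69.7  7.4]
```

>>> jog_arm --grip '[0, 0, 0, 0, 0]' --slide '[[0, 0, -50], [0, 0, -50], [0, 0, -50], [0, 0, -30], [0, 0, 0]]' --dr '[[0, 0, 0], [0, 0, 0], [0, 0, 0], [0, 0, 0], [0, 0, 0]]' --grip_force 20

```text
time: 0.72
ee_pos: [0.1616, -0.5527, 0.4049]
orientation: [3.105, 0.445, -0.001]
contact_force: [0.6, -0.3, 0.3]
width: 0.044
grip_force: 0.0
```

```bash
cat >> h.py <<'E'
YAW=np.radians(14.05);O=np.array([.468,-.033,0]);RT=R.from_euler("z",YAW)
def go(x,y,z,xdir=90):
    """slide (mm) from here to transformer-frame point (mm), turn after it to tool down with tool x at xdir deg in T frame"""
    s=sense();t=R.from_rotvec(s["orientation"]);P=np.array(s["ee_pos"])
    G=O+RT.apply(np.array([x,y,z])/1000)
    g=R.from_euler("z",YAW+np.radians(xdir))*R.from_euler("x",np.pi)
    print("t",s["time"],"TCP in T",(1000*RT.inv().apply(P-O)).round(1),"F_T",RT.inv().apply(s["contact_force"]).round(1),"w",round(s["width"],3))
    print("slide",(1000*t.inv().apply(G-P)).round(1),"dr",np.degrees((t.inv()*g).as_rotvec()).round(1),"j",np.round(s["joints"],2))
E
python3 - <<'E'
from h import *
go(0,116,400)
p=camera_params("wrist");s=sense();t=R.from_rotvec(s["orientation"]);print("cam in tool",t.inv().apply(p["eye"]-s["ee_pos"]).round(3))
E
```

```text
t 0.725 TCP in T [-423.4 -429.8  404.9] F_T [ 0.6 -0.4  0.3] w 0.044
slide [ 444.7 -528.6    2. ] dr [  0.2   0.3 -87.7] j [-1.5   0.11  1.3  -0.    1.73 -0.21]
cam in tool [ 0.064 -0.    -0.162]
```

>>> jog_arm --grip '[0, 0, 0, 0, 0]' --slide '[[37, -44, 0], [37, -44, 0], [37, -44, 0], [37, -44, 0], [37, -44, 0]]' --dr '[[0, 0, 0], [0, 0, 0], [0, 0, 0], [0, 0, 0], [0, 0, 0]]'

```text
time: 1.35
ee_pos: [0.2774, -0.2865, 0.3999]
orientation: [-3.106, -0.444, 0.002]
contact_force: [0.0, 0.7, -0.4]
width: 0.0002
grip_force: 0.0
```

>>> jog_arm --grip '[0, 0, 0, 0, 0]' --slide '[[37, -44, 0], [37, -44, 0], [37, -44, 0], [37, -44, 0], [37, -44, 0]]' --dr '[[0, 0, 0], [0, 0, 0], [0, 0, 0], [0, 0, 0], [0, 0, 0]]'

```text
time: 1.98
ee_pos: [0.3929, -0.0235, 0.4001]
orientation: [-3.108, -0.445, 0.004]
contact_force: [0.8, -0.5, 0.1]
width: 0.0004
grip_force: 0.0
```

>>> jog_arm --grip '[0, 0, 0, 0, 0]' --slide '[[37, -44, 0], [37, -44, 0], [0, 0, 0], [0, 0, 0], [0, 0, 0]]' --dr '[[0, 0, 0], [0, 0, 0], [0, 0, -10], [0, 0, -10], [0, 0, -10]]'

```text
time: 2.6
ee_pos: [0.4386, 0.08, 0.3997]
orientation: [-2.882, -1.244, 0.006]
contact_force: [0.1, 0.2, -0.1]
width: 0.0006
grip_force: 0.0
```

>>> jog_arm --grip '[0, 0, 0, 0, 0]' --slide '[[0, 0, 0], [0, 0, 0], [0, 0, 0], [0, 0, 0], [0, 0, 0]]' --dr '[[0, 0, -10], [0, 0, -10], [0, 0, -10], [0, 0, -10], [0, 0, -10]]'

```text
time: 3.22
ee_pos: [0.4386, 0.0797, 0.3998]
orientation: [-2.087, -2.344, 0.004]
contact_force: [-0.3, -0.0, 0.7]
width: 0.0002
grip_force: 0.0
```

Run:
```python
from h import *
go(0,116,250)
```

```text
t 3.225 TCP in T [ -1.1 116.4 399.8] F_T [-0.3  0.1  0.7] w 0.0
slide [ -0.4   1.8 149.8] dr [-0.2 -0.1 -7.4] j [-0.09 -0.23  1.63 -0.    1.74 -0.21]
```

>>> jog_arm --grip '[0, 0, 0, 0, 0]' --slide '[[0, 1, 50], [0, 1, 50], [0, 0, 50], [0, 0, 40], [0, 0, 0]]' --dr '[[0, 0, -7.4], [0, 0, 0], [0, 0, 0], [0, 0, 0], [0, 0, 0]]'

```text
time: 3.85
ee_pos: [0.4374, 0.0803, 0.2074]
orientation: [-1.935, -2.464, 0.009]
contact_force: [0.7, 0.0, 0.4]
width: 0.0004
grip_force: 0.0
```

Run:
```python
from h import *
go(0,106,122)
p=camera_params("wrist");im=camera("wrist")[:,:,::-1]
T=lambda *x:O+RT.apply(np.array(x)/1000)
for X in [(14,89,135),(-14,89,135),(17,0,122)]: print(X,np.round(pix(p,T(*X))))
cv2.imwrite("pics/w1.png",im)
```

```text
t 3.85 TCP in T [ -2.2 117.3 207.4] F_T [ 0.7 -0.1  0.4] w 0.0
slide [-11.6   3.1  85.4] dr [-0.6 -0.2 -0.3] j [-0.09 -0.17  1.96 -0.    1.37 -0.33]
(14, 89, 135) [279. 241.]
(-14, 89, 135) [244. 241.]
(17, 0, 122) [280. 327.]
```

View pics/w1.png

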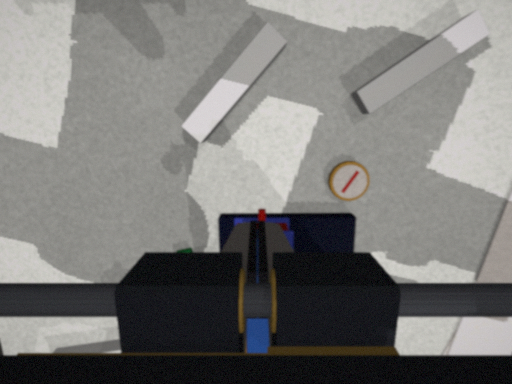

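The wrist view shows the yoke (blue, column about 257, row 335) in line behind the fingers. The terminal at (262,213) lies well below the fingertips.

>>> jog_arm --grip '[0, 0, 0, 0, 0]' --slide '[[0, 3, 45], [0, 0, 40], [0, 0, 0], [-8, 0, 0], [0, 0, 0]]' --dr '[[0, 0, 0], [0, 0, 0], [0, 0, 0], [0, 0, 0], [0, 0, 0]]'

```text
time: 4.53
ee_pos: [0.4482, 0.0722, 0.1302]
orientation: [1.939, 2.467, 0.004]
contact_force: [-1.2, 0.2, -0.2]
width: 0.0006
grip_force: 0.0
```

Run:
```python
from h import *
go(0,100,122)
```

```text
t 4.525 TCP in T [  6.3 106.9 130.2] F_T [-1.1  0.5 -0.2] w 0.001
slide [-6.9 -6.3  8.1] dr [ 0.3  0.1 -0.4] j [-0.11 -0.07  2.02 -0.    1.18 -0.35]
```

>>> jog_arm --grip '[0, 0]' --slide '[[0, 0, 0], [0, 0, 0]]' --dr '[[0, 0, 0], [0, 0, 0]]'

```text
time: 4.78
ee_pos: [0.4464, 0.0729, 0.1282]
orientation: [1.94, 2.47, 0.001]
contact_force: [0.2, 0.7, -0.3]
width: 0.0002
grip_force: 0.0
```

Run:
```python
from h import *
go(0,100,122)
```

```text
t 4.775 TCP in T [  4.8 108.  128.2] F_T [ 0.4  0.6 -0.3] w 0.0
slide [-8.  -4.8  6.2] dr [ 0.1  0.  -0.3] j [-0.11 -0.07  2.03  0.    1.18 -0.35]
```

>>> jog_arm --grip '[0, 0, 0, 0, 0]' --slide '[[0, -5, 4], [-5, 0, 0], [-4, 0, 0], [-3, 0, 0], [-3, 0, 0]]' --dr '[[0, 0, 0], [0, 0, 0], [0, 0, 0], [0, 0, 0], [0, 0, 0]]'

```text
time: 5.4
ee_pos: [0.4444, 0.0572, 0.1232]
orientation: [-1.94, -2.47, 0.0]
contact_force: [-1.0, 3.9, -2.7]
width: -0.0001
grip_force: 1.6
```

Run:
```python
from h import *
go(0,80,122)
```

```text
t 5.4 TCP in T [ -1.   93.2 123.2] F_T [ 0.   4.1 -2.7] w -0.0
slide [-13.2   1.    1.2] dr [-0.  -0.  -0.3] j [-0.14 -0.07  2.04  0.    1.17 -0.38]
```

Contact shows about 4 N, so the yoke is sliding. I'll carry on in small steps.

>>> jog_arm --grip '[0, 0, 0, 0]' --slide '[[-3, 0, 0], [-3, 0, 0], [-2, 0, 0], [-1, 0, 0]]' --dr '[[0, 0, 0], [0, 0, 0], [0, 0, 0], [0, 0, 0]]'

```text
time: 5.9
ee_pos: [0.4469, 0.0483, 0.1236]
orientation: [-1.94, -2.471, 0.0]
contact_force: [-0.7, 4.0, -3.0]
width: 0.0004
grip_force: 1.6
```

>>> jog_arm --grip '[0, 0]' --slide '[[-2, 0, 0], [-1, 0, 0]]' --dr '[[0, 0, 0], [0, 0, 0]]'

```text
time: 6.15
ee_pos: [0.4477, 0.0454, 0.1236]
orientation: [1.94, 2.471, 0.0]
contact_force: [-0.6, 2.7, -2.4]
width: 0.0008
grip_force: 1.6
```

Run:
```python
from h import *
go(0,80,122)
```

```text
t 6.15 TCP in T [ -0.7  81.  123.6] F_T [ 0.   2.8 -2.4] w 0.001
slide [-1.   0.7  1.6] dr [ 0.   0.  -0.3] j [-0.17 -0.07  2.04 -0.    1.17 -0.41]
```

>>> jog_arm --grip '[0, 0]' --slide '[[-1, 0, 0], [-1, 0, 0]]' --dr '[[0, 0, 0], [0, 0, 0]]'

```text
time: 6.4
ee_pos: [0.448, 0.0442, 0.1236]
orientation: [-1.94, -2.47, -0.002]
contact_force: [-3.3, 7.7, -0.3]
width: 0.0008
grip_force: 3.9
```

>>> jog_arm --grip '[0, 0]' --slide '[[-1, 0, 0], [0, 0, 0]]' --dr '[[0, 0, 0], [0, 0, 0]]'

```text
time: 6.65
ee_pos: [0.448, 0.0441, 0.1236]
orientation: [-1.939, -2.468, -0.003]
contact_force: [-1.9, 8.7, 0.5]
width: 0.0006
grip_force: 4.7
```

>>> jog_arm --grip '[0, 0]' --slide '[[-1, 0, 0], [0, 0, 0]]' --dr '[[0, 0, 0], [0, 0, 0]]'

```text
time: 6.9
ee_pos: [0.4479, 0.0441, 0.1236]
orientation: [-1.938, -2.467, -0.005]
contact_force: [-3.3, 13.0, 1.8]
width: 0.0002
grip_force: 6.5
```

The yoke has stopped and the force is rising without motion (TCP y 79.7, expected about 80), so it is home. Next I back off, rise and check it from the top camera.

>>> jog_arm --grip '[0, 0, 0, 0, 0]' --slide '[[10, 0, 0], [20, 0, 0], [10, 0, -40], [0, 0, -60], [0, 0, -60]]' --dr '[[0, 0, 0], [0, 0, 0], [0, 0, 0], [0, 0, 0], [0, 0, 0]]'

```text
time: 7.52
ee_pos: [0.4393, 0.08, 0.2861]
orientation: [1.938, 2.469, -0.001]
contact_force: [1.1, -0.2, 0.9]
width: 0.0003
grip_force: 0.0
```

>>> jog_arm --grip '[0, 0, 0, 0, 0]' --slide '[[0, 0, -60], [0, 0, 0], [0, 0, 0], [0, 0, 0], [0, 0, 0]]' --dr '[[0, 0, 10], [0, 0, 10], [0, 0, 10], [0, 0, 10], [0, 0, 10]]'

```text
time: 8.15
ee_pos: [0.4396, 0.0798, 0.3444]
orientation: [2.805, 1.409, 0.002]
contact_force: [-0.2, -0.5, -0.2]
width: 0.0005
grip_force: 0.0
```

>>> jog_arm --grip '[0, 0, 0, 0, 0]' --slide '[[0, 0, 0], [0, 0, 0], [0, 0, 0], [0, 0, 0], [0, 0, 0]]' --dr '[[0, 0, 10], [0, 0, 10], [0, 0, 10], [0, 0, 10], [0, 0, 0]]'

```text
time: 8.78
ee_pos: [0.4395, 0.08, 0.3443]
orientation: [3.117, 0.377, 0.003]
contact_force: [0.1, -0.2, 0.2]
width: 0.0003
grip_force: 0.0
```

Run:
```python
from h import *
go(50,0,340,0)
t=camera("top")[:,:,::-1];s=camera("scene")[:,:,::-1]
a=cv2.resize(t[170:220,215:295],(480,300),interpolation=cv2.INTER_CUBIC)
b=cv2.resize(s[170:260,205:290],(510,540),interpolation=cv2.INTER_CUBIC)[:300]
a=cv2.copyMakeBorder(a,0,0,0,30,cv2.BORDER_CONSTANT)
cv2.imwrite("pics/chk.png",np.vstack([a,b]))
```

```text
t 8.775 TCP in T [-2.000e-01  1.166e+02  3.443e+02] F_T [ 0.  -0.2  0.2] w 0.0
slide [ 50.7 116.3   4.6] dr [ 0.1 -0.1 -0.2] j [-0.09 -0.24  1.75 -0.    1.63  1.24]
```

View pics/chk.png

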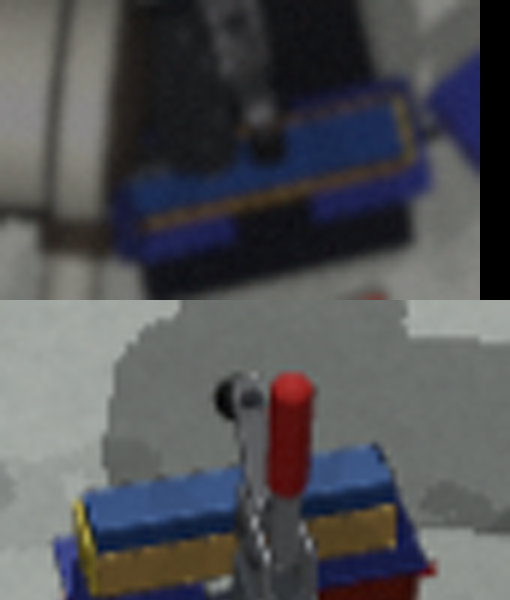

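Both views show the blue yoke meeting the yellow stop with no gap (top at (400,130), scene at (90,495)), and the lever is still open. Now the lever.

>>> jog_arm --grip '[0, 0, 0, 0, 0]' --slide '[[17, 39, 0], [17, 39, 0], [17, 38, 0], [0, 0, 0], [0, 0, 0]]' --dr '[[0, 0, 0], [0, 0, 0], [0, 0, 0], [0, 0, 0], [0, 0, 0]]'

```text
time: 9.5
ee_pos: [0.5159, -0.0198, 0.3437]
orientation: [-3.119, -0.377, 0.0]
contact_force: [0.1, -0.4, -0.6]
width: 0.0004
grip_force: 0.0
```

>>> jog_arm --grip '[0, 0, 0, 0, 0]' --slide '[[0, 0, 35], [0, 0, 35], [0, 0, 17], [0, 0, 0], [0, 0, 0]]' --dr '[[0, 0, 0], [0, 0, 0], [0, 0, 0], [0, 0, 0], [0, 0, 0]]'

```text
time: 10.12
ee_pos: [0.5169, -0.0201, 0.2584]
orientation: [3.118, 0.376, 0.004]
contact_force: [-0.9, -0.0, 0.2]
width: 0.0005
grip_force: 0.0
```

Run:
```python
from h import *
go(65,0,255,0)
P=[]
for th in np.arange(0,1.41,.1):
    f=th+.05;s,c=np.sin(f),np.cos(f);P.append((80.5+80*s-9*c-10,167+80*c+9*s+8))
P=np.array(P);print(P.round(0).tolist());print((np.diff(P,axis=0)*[1,-1]).round(1).tolist())
```

```text
t 10.125 TCP in T [ 50.6   0.7 258.4] F_T [-0.8  0.2  0.2] w 0.0
slide [14.4  0.6  3.4] dr [ 0.1 -0.1 -0.3] j [-0.27 -0.02  1.71  0.    1.44  1.06]
[[66.0, 255.0], [74.0, 255.0], [82.0, 255.0], [89.0, 253.0], [97.0, 251.0], [105.0, 248.0], [112.0, 244.0], [118.0, 240.0], [125.0, 235.0], [130.0, 229.0], [135.0, 223.0], [140.0, 216.0], [144.0, 209.0], [147.0, 201.0], [149.0, 194.0]]
[[8.0, -0.1], [8.0, 0.7], [7.9, 1.5], [7.7, 2.3], [7.4, 3.0], [7.1, 3.8], [6.7, 4.5], [6.2, 5.1], [5.7, 5.7], [5.1, 6.2], [4.4, 6.7], [3.7, 7.1], [3.0, 7.5], [2.2, 7.7]]
```

Go to θ≈0.4 first: TCP (97, 0, 251).

>>> jog_arm --grip '[0, 0, 0, 0, 0]' --slide '[[8, 0, 2], [8, 0, 1], [8, 0, 1], [8, 0, 1], [8, 0, 2]]' --dr '[[0, 0, 0], [0, 0, 0], [0, 0, 0], [0, 0, 0], [0, 0, 0]]'

```text
time: 10.75
ee_pos: [0.5557, -0.0105, 0.2496]
orientation: [3.119, 0.375, 0.0]
contact_force: [-0.8, -0.6, 0.4]
width: 0.0005
grip_force: 0.3
```

>>> jog_arm --grip '[0, 0, 0, 0, 0]' --slide '[[8, 0, 2], [7, 0, 3], [7, 0, 4], [6, 0, 4], [0, 0, 0]]' --dr '[[0, 0, 0], [0, 0, 0], [0, 0, 0], [0, 0, 0], [0, 0, 0]]'

```text
time: 11.38
ee_pos: [0.5822, -0.0039, 0.2359]
orientation: [-3.119, -0.375, 0.001]
contact_force: [-0.9, -0.6, 0.5]
width: 0.0005
grip_force: 0.0
```

Run:
```python
from h import *
go(125,0,235,0)
```

```text
t 11.375 TCP in T [117.9   0.5 235.9] F_T [-1.  -0.4  0.5] w 0.0
slide [7.1 0.5 0.9] dr [-0.   0.1 -0.3] j [-0.21  0.17  1.56 -0.    1.41  1.12]
```

>>> jog_arm --grip '[0, 0, 0, 0, 0]' --slide '[[7, 0, 2], [6, 0, 6], [5, 0, 6], [4, 0, 7], [0, 0, 0]]' --dr '[[0, 0, 0], [0, 0, 0], [0, 0, 0], [0, 0, 0], [0, 0, 0]]'

```text
time: 12.0
ee_pos: [0.6034, 0.0014, 0.2146]
orientation: [-3.119, -0.375, 0.002]
contact_force: [-0.1, -0.5, -0.5]
width: 0.0003
grip_force: 0.0
```

Run:
```python
from h import *
go(144,0,209,0)
```

```text
t 12.0 TCP in T [139.7   0.5 214.6] F_T [-0.2 -0.5 -0.5] w 0.0
slide [4.3 0.4 5.6] dr [-0.   0.1 -0.3] j [-0.2   0.24  1.52  0.    1.38  1.13]
```

>>> jog_arm --grip '[0, 0, 0, 0, 0]' --slide '[[4, 0, 6], [3, 0, 7], [0, 0, 0], [0, 0, 0], [0, 0, 0]]' --dr '[[0, 0, 0], [0, 0, 0], [0, 0, 0], [0, 0, 0], [0, 0, 0]]'

```text
time: 12.62
ee_pos: [0.6105, 0.0028, 0.2029]
orientation: [3.119, 0.375, 0.001]
contact_force: [-0.8, -0.1, 0.2]
width: 0.0006
grip_force: 0.0
```

Run:
```python
from h import *
go(144,0,209,0)
s=camera("scene")[:,:,::-1]
cv2.imwrite("pics/chk2.png",cv2.resize(s[110:290,170:320],(600,720),interpolation=cv2.INTER_CUBIC)[:600])
```

```text
t 12.625 TCP in T [1.469e+02 2.000e-01 2.029e+02] F_T [-0.8  0.1  0.2] w 0.001
slide [-2.9  0.2 -6.1] dr [ 0.  -0.  -0.3] j [-0.19  0.26  1.51  0.    1.36  1.14]
```

View pics/chk2.png

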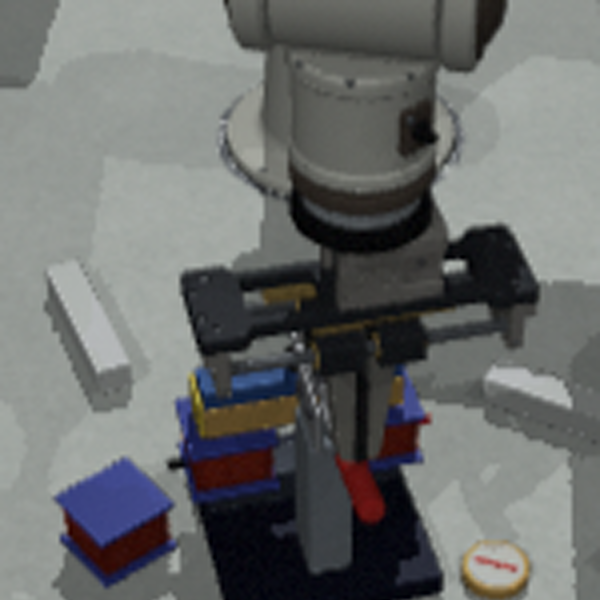

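The scene view shows the lever nearly level: the red grip runs from (340,460) to (375,520). A small follow-through comes next, then I retreat and check it is locked.

>>> jog_arm --grip '[0, 0, 0, 0]' --slide '[[1, 0, 4], [0, 0, 3], [0, 0, 2], [0, 0, 0]]' --dr '[[0, 0, 0], [0, 0, 0], [0, 0, 0], [0, 0, 0]]'

```text
time: 13.18
ee_pos: [0.6113, 0.0032, 0.1936]
orientation: [-3.119, -0.375, 0.0]
contact_force: [0.3, -0.2, -0.3]
width: 0.0001
grip_force: 0.1
```

>>> jog_arm --grip '[0, 0, 0, 0, 0]' --slide '[[0, 0, -30], [0, 0, -60], [0, 0, -60], [0, -60, -10], [0, -60, 0]]' --dr '[[0, 0, 0], [0, 0, 0], [0, 0, 0], [0, 0, 0], [0, 0, 0]]'

```text
time: 13.8
ee_pos: [0.5834, 0.1205, 0.3557]
orientation: [3.119, 0.372, 0.006]
contact_force: [0.1, 0.9, 0.2]
width: 0.0002
grip_force: 0.0
```

>>> jog_arm --grip '[0, 0, 0, 0, 0]' --slide '[[0, -60, 0], [0, -60, 0], [0, -60, 0], [0, 0, 0], [0, 0, 0]]' --dr '[[0, 0, 0], [0, 0, 0], [0, 0, 0], [0, 0, 0], [0, 0, 0]]'

```text
time: 14.42
ee_pos: [0.5403, 0.2942, 0.3535]
orientation: [3.118, 0.375, -0.0]
contact_force: [0.3, 0.2, 0.4]
width: 0.0006
grip_force: 0.0
```

Run:
```python
from h import *
go(144,200,350,0)
s=camera("scene")[:,:,::-1];t=camera("top")[:,:,::-1]
a=cv2.resize(s[170:270,205:290],(510,600),interpolation=cv2.INTER_CUBIC)
b=cv2.resize(t[150:225,225:297],(288,300),interpolation=cv2.INTER_CUBIC)
o=np.zeros((600,800,3),np.uint8);o[:,:510]=a;o[:300,512:]=b;cv2.imwrite("pics/chk3.png",o)
```

```text
t 14.425 TCP in T [149.6 299.8 353.5] F_T [0.3 0.2 0.4] w 0.001
slide [-5.  99.9  3.6] dr [ 0.   0.  -0.3] j [ 0.3   0.21  1.28 -0.    1.65  1.63]
```

View pics/chk3.png

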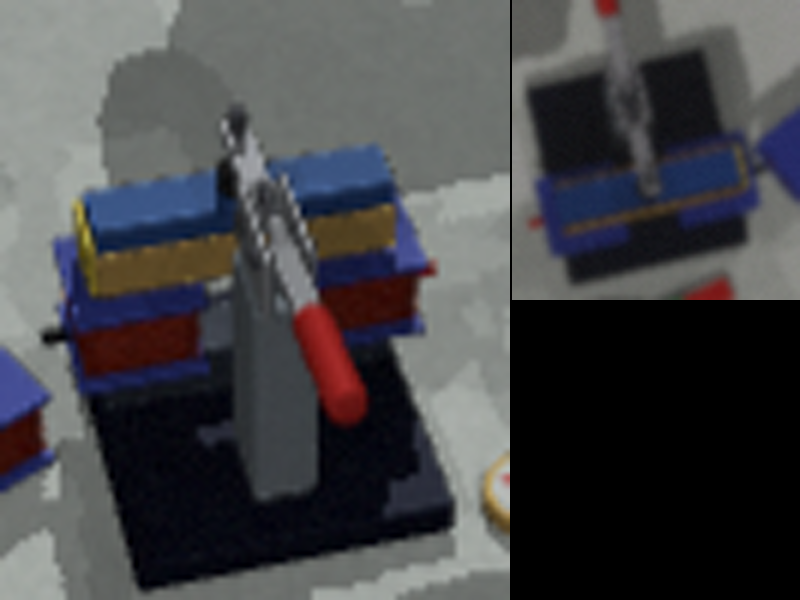

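The arm is down with its foot on the yoke at (225,180), and the yoke is still against the stop. The grip's end is at (348,403). I'll compute the lever angle from that.

Run:
```python
from h import *
q=camera_params("scene")
for k in[(348,403),(312,320)]:
    e,d=ray(q,205+k[0]/6-.42,170+k[1]/6-.42)
    e2=RT.inv().apply(e-O);d2=RT.inv().apply(d);X=(e2-d2*e2[1]/d2[1])*1000
    print("on y=0",X.round(),"r",np.hypot(X[0]-80.5,X[2]-167))
T=lambda *x:O+RT.apply(np.array(x)/1000)
for th in(.9,1.1,1.2,1.3,1.4):
    f=th+.05;u,v=pix(q,T(80.5+105*np.sin(f),0,167+105*np.cos(f)));u2,v2=pix(q,T(80.5+45*np.sin(f),0,167+45*np.cos(f)))
    print(th,np.round([(u-205+.42)*6,(v-170+.42)*6,(u2-205+.42)*6,(v2-170+.42)*6]))
```

```text
on y=0 [188.   0. 185.] r 109.07404865429173
on y=0 [134.   0. 177.] r 54.04778650389819
0.9 [335. 285. 302. 265.]
1.1 [341. 337. 305. 286.]
1.2 [343. 362. 306. 296.]
1.3 [345. 385. 306. 305.]
1.4 [345. 406. 307. 314.]
```

The grip end matches θ≈1.4 (predicted (345,406), measured (348,403)), so the lever is locked. The gripper is clear, so I hand in.

```bash
python3 -c "
from station import finish_job
print(finish_job())"
```

```text
the job is handed in; nothing more can be done
None
```

The job is handed in at about 14.5 s of the 51 s: the yoke was pushed home against the yellow stop first, then the lever was pushed into lock (measured about 1.4 rad) with the foot down on the yoke, and the arm was clear of everything at the end.

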